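Clip the marker on the mushroom crate

TASK

Squeeze open the self-closing marker clip and take it off its parking plate, then fit it over the front top slat of the mushroom crate, gently pushed down until the sprung rubber pad in its throat is pressed well in by the slat. Slide it along the slat up against the tall corner post at the left-hand end (seen from the robot) and let go there, so that it grips the slat upright by itself with the pad still pressed in. Never push hard on slat or post, and leave the other things where they are.

Things in the scene. Friction and masses are not known exactly. Their poses are not given: they have to be found in the camera images.
- clip: Upright self-closing steel clip, like a big clothes peg, 76 mm tall, about 0.12 kg, at first gripping the parking plate. Origin: throat centre, at the underside of the unpressed throat pad. z up to the handles, x across the jaws, y along the gripped edge; a half turn about z changes nothing. Its aluminium bridge, 15 (x) by 32 (y) mm, spans z = 7 to 24 mm; its end faces y = +-16 mm are its widest.
- clip_handles (a point): Midway between the clip's two handles, 45 mm above its origin, axes as the clip's. Steel strips 28 mm wide (y), z = 18 to 62 mm over the origin, splayed: 50 mm (x) over the outsides here, 60 mm at the tops. Take from above, one finger on each. Squeezed along x they stop upright, 33 mm over the outsides; needs 12 to 20 N, 30 to 40 N holds them firmly on the stop.
- clip_jaws (a point): Midway between the clip's rubber jaw tips, 28 mm below its origin (their lower ends), axes as the clip's. Jaws are 28 mm wide (y). Squeezing the handles opens the gap from 6 mm (empty) to about 26 mm, when the jaws measure up to 50 mm over their outsides. Let go, each jaw presses with about 13 N.
- clip_pad: Rubber throat pad, 12 by 26 mm, sprung, between the clip's jaws. Origin: centre of its underside. What enters the throat pushes it up into the bridge: it starts to move at 1 N, 2 N more per mm, hard stop at 5 mm (11 N). As the handles spread on letting go, the clip is drawn up 2 to 3 mm before the jaws hold: keep pressing with 8 to 10 N. It must stay pressed with over 3.5 N; over 17 N is too hard.
- stand: Fixed parking stand: 80 mm square steel base with an upright aluminium plate, 8 mm thick (x), 44 mm wide (y), top edge 100 mm above the table, which the clip grips at the start. Origin: centre of the base on the table. x is across the plate.
- crate: Fixed wooden crate, 220 (x) by 280 (y) mm. Origin: underside centre; x away from the robot, y left. Its front top slat (8 mm thick in x, 34 mm high, y = -140 to +120 mm, at x = -110 mm) is nailed on by hand, level and rigid, but its top edge is at an unmeasured height, 106 to 134 mm above the table: find it by touch. Free for 15 mm below the slat and 40 mm behind it (mushrooms stay under 85 mm).
- slat_corner (a point): Point at the left end of the front top slat, mid-thickness, on the inner face of the corner post, at the slat's mean top height (120 mm above the table; the true top is up to 14 mm higher or lower). Axes as the crate's: y runs along the slat towards the post. The clip touches the post when its origin is at y = -16 mm from here.
- crate_post: Tall square wooden post, 22 mm thick, 160 mm high, at the front left corner of the crate, the end stop of the slat. Origin: on the table below slat_corner, on the post's inner face.
- bowl: Green plastic bowl, 150 mm across, 55 mm high, loose. Origin: centre of its underside.
- mushroom0: Mushroom in the crate, 50 mm across, 43 mm high, loose, cap down. Origin: underside.
- mushroom1: Mushroom in the crate, 42 mm across, 35 mm high, loose, cap down. Origin: underside.
- mushroom2: Mushroom in the crate, 50 mm across, 43 mm high, loose, cap down. Origin: underside.
- mushroom3: Mushroom on the table, 50 mm across, 43 mm high, loose, cap down. Origin: underside.
- brush: Brush lying on the table in front of the crate, loose, origin on its underside.
- tape: Roll of packing tape, 90 mm across, 48 mm high, loose. Origin: centre of its underside.
- bottle: White plastic bottle, 64 mm across, 170 mm high, loose. Origin: centre of its underside.
There are look-alikes about, which are no part of the job. There is more than one size of the clip; the job needs the smallest.

How it is judged:
By the outcome, as a careful person would: the job done as asked, in the order asked, and still so for the second after the job is handed in, with the robot touching nothing.
It also fails if it takes over 64 s, if anything falls off the work surface, if the arm or the gripper's body presses on something with over 40 N, if the wrist force passes 120 N, or if a joint passes its speed limit or range.

ROBOT

A 7-joint arm with a two-finger parallel gripper is mounted at the origin on the work surface. World frame = base frame: x ahead of the robot, y to its left, z up, the work surface at z = 0. Lengths are in m, angles in rad, forces in N, time in s.
With the tool pointing down it reaches from about 0.425 to 0.925 m from the base axis. Payload 6.8 kg.
Tool frame: the origin (TCP) lies midway between the tips of the shut fingers; the grasp point (between the pads) lies 19 mm behind it; x points along the fingers, y is the direction in which the jaws open and shut, and the axes are right-handed (so a half turn about x gives the same grasp; the last joint's range is limited). The gripper opens to 85 mm and grips with 20 to 120 N. Pads are 22 mm wide; open, the fingers measure 114 mm over their backs; the gripper's body (76 mm by 85 mm) begins 54 mm behind the grasp point. The pads swing forward as they close: fully open they stand 13 mm farther back than shut.
Start: joints at [1.082, 0.477, 0.022, 1.555, -0.011, 1.109, -0.083], TCP at [0.251, -0.627, 0.231] pointing down, gripper open.
Joint ranges: [-2.96, 2.96], [-0.34, 2.1], [-1.41, 1.46], [0.24, 2.44], [-1.37, 4.51], [0.17, 1.92], [-2.96, 2.96]. Speed limits (rad/s): [2.39, 2.39, 3.14, 3.14, 3.14, 3.14, 3.14].

INTERFACE

Orientations are given as a rotation vector (axis times angle).
In Python, from bench import r gives the robot as it stands.
- The arm moves only by the tool carry_out, never from a script. Its argument "targets" is one flat list of numbers, 7 for each row, row after row: the finger opening in m, from 0 to 0.0854, then the shift along the tool's x, y, z in m, then the turn, a rotation vector about the tool's x, y, z in units of 5 degrees (1.0 is 5 degrees). A call has 1 to 12 rows; each row is the pose to reach, as a shift and turn from the pose measured when the call began, along the tool's axes at that moment; what a row does not reach only later rows make up. A row lasts 1/8 s, in which the tool goes at most 62.5 mm and 10.7 degrees, less where a joint would pass 70% of its speed; a pose out of reach is approached as far as the arm can. A call with a gripper value outside its range is refused whole. The fingers move at their own pace and stop on an object; "squeeze" is the grip in N (left out, the last holds). Time passes only in rows, so rows that repeat a pose let the fingers close. It gives the time, the measured TCP pose, the force and the opening at its end, in the units of the state.
- r.get_obs(): the state, without advancing time (a new reading comes with each control period).
- r.grab_frame(name): name is "side" or "top"; returns the picture (420x560x3 uint8, blue, green, red); there is no depth.
- r.camera_info(name): a dict with "fx", "fy", "cx", "cy" (pixels), "xyz" and "orientation" of the camera in the world. Camera axes: x right, y up, looking along -z (the intrinsics and any distortion apply to the point x, -y, -z); pixel columns grow to the right and rows downward; lengths in m; the calibration is good to about 2 mm. A picture is of the moment at which its call begins. camera_info takes no time and is no camera call.
- r.hand_in(): hands the job in, once; it reports no verdict.
The state is a dict: "clock": time; "joints": joint angles; "qvel": joint speeds; "tau": joint torques, N m; "tcp_pos": TCP position; "orientation": TCP orientation; "contact_force": force on the tool from outside, world axes, zero at the start; "moment": the same for the moment, N m; "grip_width": finger opening in m.
Only numpy, scipy, OpenCV 4.12 (cv2) and the standard library are available. Lean on these libraries where they do the work, as an engineer would, in place of code of your own. Each camera call takes 0.05 s, during which the arm holds its last target. There are 200 camera calls.

## Working session

There is one attempt and no reset: what is moved stays moved. The work goes in short steps, Python scripts to look and compute and a tool call to move; the robot and the scene stay as the last step left them, time stands still between calls to the robot, and variables do not carry over. Pictures are saved under pics/ and viewed, about 8 in all and at most 12, crops included, and the job is handed in when it is done.

Besides the shell and the picture viewer there is one more tool, called after ">>>" in YAML: its name, and indented under it one key for each argument. carry_out: Moves the arm, as the interface text tells. Its arguments: {"type":"object","properties":{"targets":{"type":"array","items":{"type":"number"}},"squeeze":{"type":"number"}},"required":["targets"]}

```bash
ls; mkdir -p pics; python3 - <<'E'
from bench import r
import cv2
for n in("side","top"):
    cv2.imwrite(f"pics/{n}0.png",r.grab_frame(n)); print(n,r.camera_info(n))
print(r.get_obs())
E
```

```text
pics
side {'fx': 490.4373081152345, 'fy': 490.4373081152345, 'cx': 275.0881844409011, 'cy': 202.0119037187576, 'xyz': array([0.3025797 , 0.75265684, 0.88860371]), 'orientation': array([ 0.15960017, -1.12868115, -2.60855022])}
top {'fx': 409.9890579654261, 'fy': 409.9890579654261, 'cx': 285.11395636600747, 'cy': 210.40731513950587, 'xyz': array([ 0.49726013, -0.06652263,  1.02407942]), 'orientation': array([ 0.04798445, -0.01487013, -1.57863695])}
{'clock': 0.1, 'joints': array([ 1.08188633,  0.47776854,  0.02230805,  1.55631906, -0.0115025 ,
        1.10930537, -0.0830591 ]), 'qvel': array([-0.00294677, -0.00177942, -0.00120915, -0.00183457,  0.00059558,
       -0.0002005 ,  0.0013447 ]), 'tau': array([ 4.46233928e-03, -5.97760069e+01,  1.61407616e+00, -2.81954831e+01,
        1.28753707e-02,  4.99335118e-03, -2.47449668e-05]), 'tcp_pos': array([ 0.25069604, -0.62615551,  0.23040216]), 'orientation': array([ 2.01317522,  0.38985733, -2.01403437]), 'contact_force': array([ 0.01361526, -0.15716371, -0.35559173]), 'moment': array([ 0.06635749, -0.00037442, -0.00263045]), 'grip_width': 0.08527656919631081}
```

View pics/side0.png

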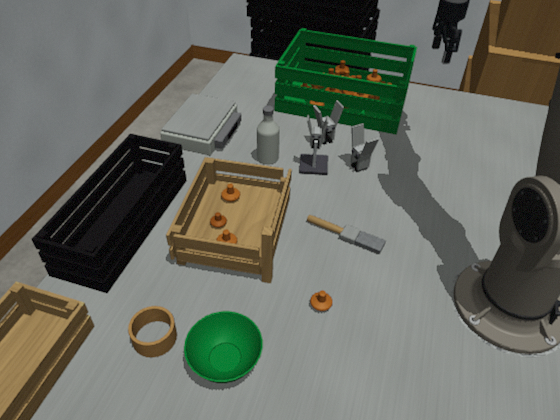

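View pics/top0.png

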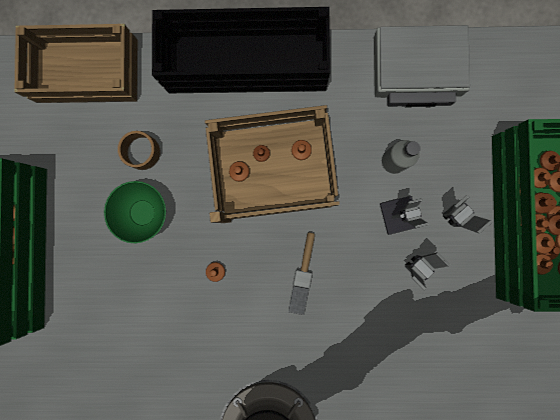

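The side view shows the crate at (235,215) and three clip-like things: on the stand (316,140), behind it (330,118), and to the right (362,150). In the top view these are at (412,213), (461,212) and (422,265). The description points to the one on the stand plate, so I'll check it in one close crop.

```bash
python3 - <<'E'
import cv2,numpy as np
a=cv2.imread("pics/side0.png")[90:185,285:385]; b=cv2.imread("pics/top0.png")[180:295,375:495]
a=cv2.resize(a,(400,380),interpolation=2); b=cv2.resize(b,(396,380),interpolation=2)
cv2.imwrite("pics/crop0.png",np.hstack([a,b]))
E
```

```text
(no output)
```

View pics/crop0.png

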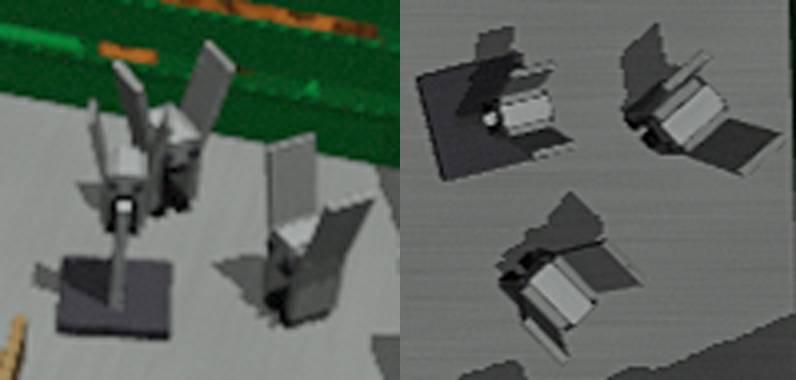

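```bash
cat > h.py <<'E'
from bench import r
import numpy as np, cv2
from scipy.spatial.transform import Rotation as R
C={n:r.camera_info(n) for n in("side","top")}
def ray(n,u,v):
    c=C[n]; d=np.array([(u-c["cx"])/c["fx"],-(v-c["cy"])/c["fy"],-1.])
    return c["xyz"],R.from_rotvec(c["orientation"]).apply(d)
def onz(n,u,v,z):
    o,d=ray(n,u,v); return o+d*(z-o[2])/d[2]
def tri(p,q):  # p in side, q in top
    A=[];b=[]
    for n,x in(("side",p),("top",q)):
        o,d=ray(n,*x); d/=np.linalg.norm(d); P=np.eye(3)-np.outer(d,d); A.append(P); b.append(P@o)
    x,*_=np.linalg.lstsq(np.vstack(A),np.hstack(b),rcond=None); return x
def proj(n,p):
    c=C[n]; x=R.from_rotvec(c["orientation"]).inv().apply(np.array(p)-c["xyz"])
    return np.array([c["cx"]-c["fx"]*x[0]/x[2],c["cy"]+c["fy"]*x[1]/x[2]])
E
python3 - <<'E'
import cv2,numpy as np
from h import *
o=r.get_obs(); print(R.from_rotvec(o["orientation"]).as_matrix().round(3))
s=cv2.imread("pics/side0.png");t=cv2.imread("pics/top0.png")
# stand base dark
for n,im,(y0,y1,x0,x1) in(("side",s,(145,185,290,340)),("top",t,(185,245,370,430))):
    c=im[y0:y1,x0:x1].astype(int); m=((c.max(2)<85)&(c[...,0]-c[...,1]>3)).astype(np.uint8)
    k,l,st,ce=cv2.connectedComponentsWithStats(m); i=1+st[1:,4].argmax(); pts=np.argwhere(l==i)[:,::-1]+[x0,y0]
    q=cv2.approxPolyDP(cv2.convexHull(pts.astype(np.int32)),3,True)[:,0]; print(n,q.tolist(),[onz(n,*p,0.008)[:2].round(3).tolist() for p in q])
a=cv2.resize(s[150:280,165:300],(405,390),interpolation=2); b=cv2.resize(t[100:230,200:345],(435,390),interpolation=2)[:,:395]
cv2.imwrite("pics/crop1.png",np.hstack([a,b]))
E
```

```text
[[-0.001  0.372 -0.928]
 [ 0.002 -0.928 -0.372]
 [-1.    -0.002  0.   ]]
side [[327, 157], [326, 172], [300, 171], [300, 160], [317, 155]] [[0.496, -0.369], [0.482, -0.302], [0.553, -0.282], [0.566, -0.33], [0.526, -0.369]]
top [[414, 227], [388, 233], [381, 203], [398, 199]] [[0.494, -0.362], [0.48, -0.298], [0.554, -0.282], [0.564, -0.324]]
```

View pics/crop1.png

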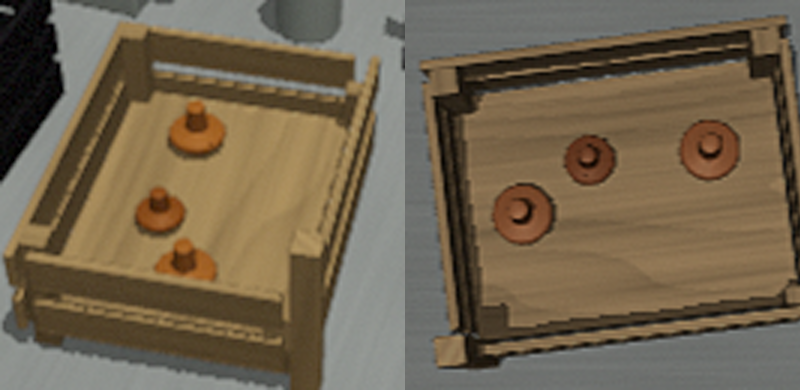

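```bash
python3 - <<'E'
from h import *
t=cv2.imread("pics/top0.png"); g=cv2.cvtColor(t,6)
# clip
print("bridge",onz("top",412.9,213.3,.122), "sidecheck",tri((285+123/4,90+165/4),(412.9,213.3)))
print("tops", [ (n,onz("top",375+(u-400)/3.3,180+v/3.304,.16).round(4)) for n,u,v in(("far a",513,78),("far b",553,66),("near a",532,155),("near b",575,143))])
# post top
print("post",tri((267.7,230),(215.7,216.7)),onz("top",215.7,216.7,.16))
f=lambda u,v:(200+(u-405)/3,100+v/3)
for nm,p,q,z in(("front",(500,362),(800,318),.12),("back",(420,65),(785,18),.12)):
    P,Q=onz("top",*f(*p),z),onz("top",*f(*q),z); d=P-Q; print(nm,P.round(3),Q.round(3),np.degrees(np.arctan2(-d[0],d[1])))
# other clips
print("other",onz("top",461,212,.12),onz("top",424,268,.12), "bottle",onz("top",405,150,.17))
E
```

```text
bridge [ 0.52469355 -0.32718449  0.122     ] sidecheck [ 0.5258687  -0.32783973  0.11881689]
tops [('far a', array([ 0.5439, -0.309 ,  0.16  ])), ('far b', array([ 0.5513, -0.3344,  0.16  ])), ('near a', array([ 0.495, -0.32 ,  0.16 ])), ('near b', array([ 0.5024, -0.3472,  0.16  ]))]
post [0.52004894 0.0987007  0.15954112] [0.51982655 0.09855748 0.16      ]
front [0.512 0.071 0.12 ] [ 0.542 -0.15   0.12 ] 7.864414418125046
back [0.734 0.13  0.12 ] [ 0.765 -0.142  0.12 ] 6.630489030670805
other [ 0.52671989 -0.43234828  0.12      ] [ 0.40528902 -0.3494074   0.12      ] bottle [ 0.65537798 -0.29959975  0.17      ]
```

```bash
python3 - <<'E'
from h import *
t=cv2.imread("pics/top0.png")
b=cv2.resize(t[195:225,205:345],(0,0),fx=5.7,fy=5.7,interpolation=cv2.INTER_CUBIC)
s=cv2.imread("pics/side0.png"); c=cv2.resize(s[215:285,165:280],(0,0),fx=5.7,fy=5.7,interpolation=cv2.INTER_CUBIC)
w=798; im=np.zeros((b.shape[0]+c.shape[0],w,3),np.uint8); im[:b.shape[0]]=b[:,:w]; im[b.shape[0]:,:c.shape[1]]=c; cv2.imwrite("pics/crop2.png",im); print(im.shape,b.shape)
E
```

```text
(570, 798, 3) (171, 798, 3)
```

View pics/crop2.png

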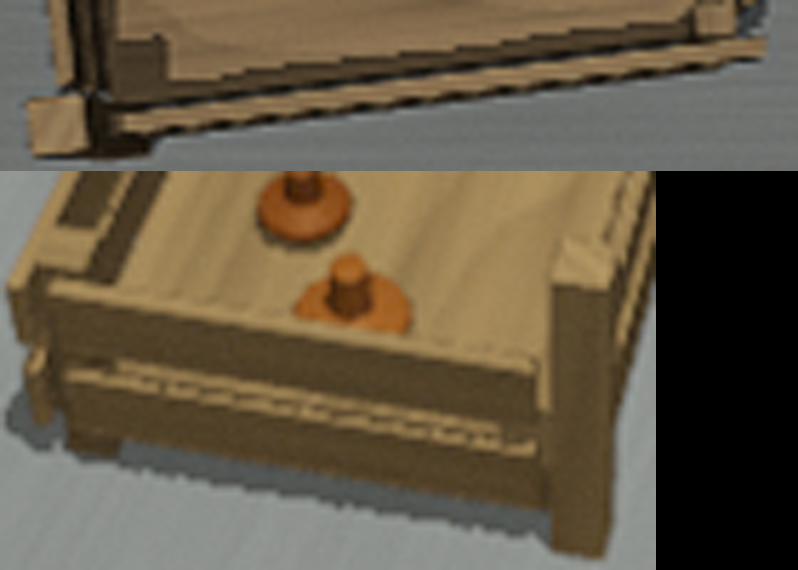

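```bash
python3 - <<'E'
from h import *
f=lambda u,v:(205+u/5.7,195+v/5.7)
for z in(.106,.12,.134):
    P,Q=onz("top",*f(130,121),z),onz("top",*f(763,48),z); d=P-Q
    a=np.arctan2(-d[0],d[1]); X=np.array([np.cos(a),np.sin(a)]);Y=np.array([-np.sin(a),np.cos(a)])
    pc=onz("top",*f(58,126),.16)[:2]
    print(z,P.round(4),Q.round(4),np.degrees(a),"rightend->post centre in Y (expect .271)",(pc-Q[:2])@Y,"X",(pc-Q[:2])@X, "corner",(Q[:2]+Y*((pc-Q[:2])@Y-.011)).round(4))
E
```

```text
0.106 [0.5221 0.0816 0.106 ] [ 0.5487 -0.1677  0.106 ] 6.090768826743131 rightend->post centre in Y (expect .271) 0.2690044763357184 X -0.0011560072878574717 corner [0.5213 0.0889]
0.12 [0.5217 0.0793 0.12  ] [ 0.5479 -0.1661  0.12  ] 6.090768826743126 rightend->post centre in Y (expect .271) 0.26738726711512356 X -0.0005401638529785774 corner [0.5207 0.0888]
0.134 [0.5213 0.077  0.134 ] [ 0.5471 -0.1646  0.134 ] 6.090768826743095 rightend->post centre in Y (expect .271) 0.2657700578945287 X 7.567958190019238e-05 corner [0.5201 0.0887]
```

```bash
cat >> h.py <<'E'
def st():
    o=r.get_obs(); M=R.from_rotvec(o["orientation"])
    y=M.as_matrix()[:,1]; print("t",round(o["clock"],2),"tcp",o["tcp_pos"].round(4),"yaw",np.degrees(np.arctan2(y[1],y[0])).round(2),"down",M.as_matrix()[:,0].round(3),"F",o["contact_force"].round(2),"M",o["moment"].round(2),"w",round(o["grip_width"],4),"q",o["joints"].round(2)); return o,M
def rel(pos,yaw):
    o,M=st(); a=np.radians(yaw); y=np.array([np.cos(a),np.sin(a),0]); x=np.array([0,0,-1.])
    T=R.from_matrix(np.c_[x,y,np.cross(x,y)])
    print("shift",M.inv().apply(np.array(pos)-o["tcp_pos"]).round(4),"turn",np.degrees((M.inv()*T).as_rotvec()/5).round(2))
E
python3 -c "
from h import *
rel((.524,-.328,.24),13)"
```

```text
t 0.1 tcp [ 0.2507 -0.6262  0.2304] yaw -68.18 down [-0.001  0.002 -1.   ] F [ 0.01 -0.16 -0.36] M [ 0.07 -0.   -0.  ] w 0.0853 q [ 1.08  0.48  0.02  1.56 -0.01  1.11 -0.08]
shift [-0.0093 -0.1752 -0.3646] turn [-1.624e+01 -1.000e-02  2.000e-02]
```

>>> carry_out:
  targets: [0.085, -0.06, 0, 0, 0, 0, 0, 0.085, -0.07, -0.015, -0.03, -1.6, 0, 0, 0.085, -0.07, -0.035, -0.075, -3.4, 0, 0, 0.085, -0.07, -0.06, -0.125, -5.2, 0, 0, 0.085, -0.07, -0.085, -0.175, -7.0, 0, 0, 0.085, -0.07, -0.11, -0.225, -8.8, 0, 0, 0.085, -0.07, -0.13, -0.275, -10.6, 0, 0, 0.085, -0.06, -0.15, -0.32, -12.5, 0, 0, 0.085, -0.04, -0.17, -0.355, -14.4, 0, 0, 0.085, -0.02, -0.175, -0.365, -16.2, 0, 0, 0.085, -0.009, -0.175, -0.365, -16.2, 0, 0, 0.085, -0.009, -0.175, -0.365, -16.2, 0, 0]

```text
clock: 1.6
tcp_pos: [0.5231, -0.329, 0.2387]
orientation: [1.046, 1.309, -1.047]
contact_force: [-0.6, -0.4, -0.0]
grip_width: 0.0848
```

```bash
python3 - <<'E'
from h import *
rel((.524,-.328,.24),13)
s=r.grab_frame("side");t=r.grab_frame("top")
a=cv2.resize(s[60:185,265:390],(400,400),interpolation=2);b=cv2.resize(t[150:275,350:475],(400,400),interpolation=2)
cv2.imwrite("pics/c3.png",np.hstack([a,b]))
E
```

```text
t 1.6 tcp [ 0.5231 -0.329   0.2387] yaw 12.56 down [-0.003  0.002 -1.   ] F [-0.65 -0.39 -0.01] M [-0.01  0.   -0.03] w 0.0848 q [ 0.74  0.41 -0.37  1.67  0.16  1.1   0.54]
shift [-0.0013  0.001  -0.0008] turn [-0.09 -0.03  0.03]
```

View pics/c3.png

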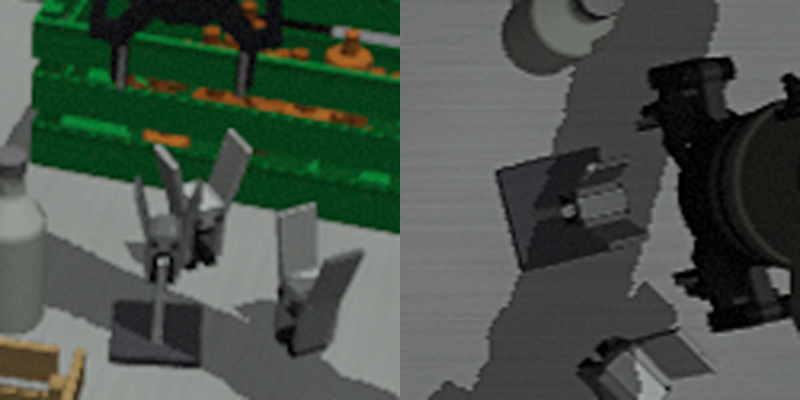

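```bash
python3 - <<'E'
from h import *
for z in (.16,.1,.0): print(z,proj("side",(.524,-.328,z)),((proj("side",(.524,-.328,z))-[265,60])*3.2).round(), proj("top",(.524,-.328,z)),((proj("top",(.524,-.328,z))-[350,150])*3.2).round())
E
```

```text
0.16 [317.98256404 118.512663  ] [170. 187.] [418.56204527 213.03221057] [219. 202.]
0.1 [316.34153002 137.0535764 ] [164. 247.] [410.42390021 213.92850569] [193. 205.]
0.0 [313.81972131 165.5457567 ] [156. 338.] [398.98860438 215.18793273] [157. 209.]
```

>>> carry_out:
  targets: [0.085, 0.03, 0.001, -0.001, -0.1, 0, 0, 0.085, 0.065, 0.001, -0.001, -0.1, 0, 0, 0.085, 0.095, 0.001, -0.001, -0.1, 0, 0, 0.085, 0.115, 0.001, -0.001, -0.1, 0, 0, 0.085, 0.117, 0.001, -0.001, -0.1, 0, 0, 0.085, 0.117, 0.001, -0.001, -0.1, 0, 0]

```text
clock: 2.45
tcp_pos: [0.5254, -0.3287, 0.1243]
orientation: [1.04, 1.307, -1.039]
contact_force: [-0.2, 0.6, 0.5]
grip_width: 0.0848
```

>>> carry_out:
  targets: [0.055, 0, 0, 0, 0, 0, 0, 0.055, 0, 0, 0, 0, 0, 0, 0.046, 0, 0, 0, 0, 0, 0, 0.046, 0, 0, 0, 0, 0, 0]
  squeeze: 35

```text
clock: 2.95
tcp_pos: [0.5263, -0.3293, 0.1259]
orientation: [1.04, 1.305, -1.039]
contact_force: [-0.8, 0.0, 7.8]
grip_width: 0.0464
```

```bash
python3 -c "
from h import *
rel((.524,-.328,.122),13)"
```

```text
t 2.95 tcp [ 0.5263 -0.3293  0.1259] yaw 13.05 down [ 0.003 -0.002 -1.   ] F [-0.76  0.02  7.82] M [-0.02  0.19 -0.  ] w 0.0464 q [ 0.72  0.53 -0.35  1.77  0.22  0.89  0.5 ]
shift [ 0.0039 -0.002  -0.0017] turn [ 0.01  0.03 -0.03]
```

>>> carry_out:
  targets: [0.04, -0.002, 0, 0, 0, 0, 0, 0.035, -0.003, 0, 0, 0, 0, 0, 0.028, -0.004, 0, 0, 0, 0, 0, 0.025, -0.004, 0, 0, 0, 0, 0, 0.025, -0.004, 0, 0, 0, 0, 0]
  squeeze: 35

```text
clock: 3.58
tcp_pos: [0.5264, -0.3292, 0.1305]
orientation: [1.04, 1.304, -1.039]
contact_force: [-2.6, 0.3, 5.7]
grip_width: 0.0317
```

```bash
python3 -c "
from h import *
rel((.524,-.328,.2),13)"
```

```text
t 3.58 tcp [ 0.5264 -0.3292  0.1305] yaw 13.05 down [ 0.003 -0.002 -1.   ] F [-2.56  0.31  5.7 ] M [ 0.22  0.51 -0.01] w 0.0317 q [ 0.72  0.52 -0.35  1.76  0.22  0.89  0.5 ]
shift [-0.0695 -0.0018 -0.0015] turn [ 0.01  0.03 -0.03]
```

>>> carry_out:
  targets: [0.025, -0.01, 0, 0, 0, 0, 0, 0.025, -0.03, 0, 0, 0, 0, 0, 0.025, -0.06, 0, 0, 0, 0, 0, 0.025, -0.09, 0, 0, 0, 0, 0, 0.025, -0.115, 0, 0, 0, 0, 0, 0.025, -0.115, 0, 0, 0, 0, 0]

```text
clock: 4.32
tcp_pos: [0.5273, -0.3295, 0.2486]
orientation: [1.04, 1.299, -1.037]
contact_force: [-0.7, 0.1, -1.2]
grip_width: 0.0318
```

```bash
python3 - <<'E'
from h import *
s=r.grab_frame("side");t=r.grab_frame("top")
rel((.5273,.025,.245),6.3)
a=cv2.resize(s[40:165,265:390],(400,400),interpolation=2);b=cv2.resize(t[150:275,350:475],(400,400),interpolation=2)
cv2.imwrite("pics/c4.png",np.hstack([a,b]))
E
```

```text
t 4.42 tcp [ 0.5256 -0.3289  0.2453] yaw 13.05 down [ 0.003 -0.002 -1.   ] F [ 0.27  0.07 -2.39] M [ 0.01  0.05 -0.06] w 0.0318 q [ 0.74  0.4  -0.38  1.66  0.16  1.11  0.55]
shift [-0.0004  0.0815 -0.3444] turn [ 1.35  0.03 -0.03]
```

View pics/c4.png

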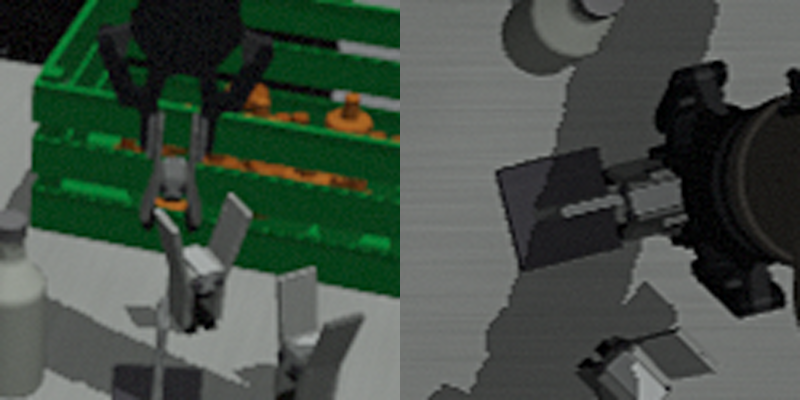

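The clip is off the plate and held in the gripper with its jaws open: the jaw tips are at about (173,224) in the left crop and the bridge is at (655,197) in the right crop. The plate is now bare.

```bash
python3 - <<'E'
from h import *
o,d=ray("side",319.1,110); k=(-.315-o[1])/d[1]; print("jaw tip near end",o+k*d)
for u,v in((428.9,211.7),):
  for z in(.22,.235,.25): print("bridge centre",onz("top",u,v,z))
E
```

```text
jaw tip near end [ 0.52038451 -0.315       0.19498035]
bridge centre [ 0.52457155 -0.32990578  0.22      ]
bridge centre [ 0.52406206 -0.3249924   0.235     ]
bridge centre [ 0.52355257 -0.32007902  0.25      ]
```

>>> carry_out:
  targets: [0.025, 0, 0.007, -0.03, 0.1, 0, 0, 0.025, 0, 0.018, -0.075, 0.3, 0, 0, 0.025, 0, 0.029, -0.12, 0.5, 0, 0, 0.025, 0, 0.04, -0.17, 0.7, 0, 0, 0.025, 0, 0.052, -0.22, 0.9, 0, 0, 0.025, 0, 0.063, -0.265, 1.1, 0, 0, 0.025, 0, 0.073, -0.305, 1.3, 0, 0, 0.025, 0, 0.08, -0.335, 1.35, 0, 0, 0.025, 0, 0.084, -0.352, 1.35, 0, 0, 0.025, 0, 0.084, -0.352, 1.35, 0, 0, 0.025, 0, 0.084, -0.352, 1.35, 0, 0]

```text
clock: 5.8
tcp_pos: [0.5279, 0.0312, 0.2442]
orientation: [1.128, 1.255, -1.129]
contact_force: [-0.4, -1.3, -1.8]
grip_width: 0.0312
```

```bash
python3 - <<'E'
from h import *
s=r.grab_frame("side");t=r.grab_frame("top")
rel((.5276,.033,.19),6.3)
a=cv2.resize(s[130:280,195:345],(400,400),interpolation=2);b=cv2.resize(t[110:260,180:330],(400,400),interpolation=2)
cv2.imwrite("pics/c5.png",np.hstack([a,b]))
E
```

```text
t 5.9 tcp [0.528  0.0312 0.2444] yaw 6.15 down [ 0.003 -0.003 -1.   ] F [-0.24 -1.04 -1.57] M [-0.01 -0.02  0.01] w 0.0316 q [ 0.27  0.27 -0.54  1.86  0.16  1.05 -0.22]
shift [ 0.0544 -0.0003 -0.002 ] turn [-0.03  0.03 -0.03]
```

View pics/c5.png

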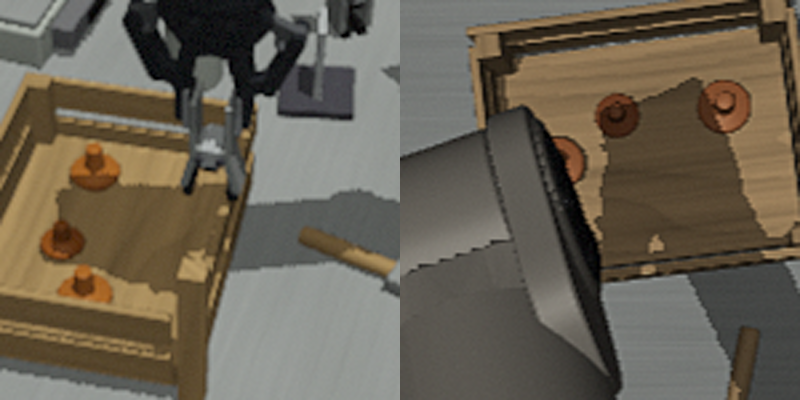

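```bash
python3 - <<'E'
from h import *
for y in(.042,.047):
    o,d=ray("side",274.5,202.4); k=(y-o[1])/d[1]; print(o+k*d)
for z in(.106,.12,.134):
  for k in(-.056,-.042,0): 
    p=np.array([.5205-.1097*k,.0888+.994*k,z]); print(z,k,((proj("side",p)-[195,130])*2.667).round())
print(((proj("side",(.528-.0015,.047,.186))-[195,130])*2.667).round())
E
```

```text
[0.52456847 0.042      0.18504526]
[0.52300662 0.047      0.18999532]
0.106 -0.056 [212. 255.]
0.106 -0.042 [208. 267.]
0.106 0 [197. 304.]
0.12 -0.056 [212. 243.]
0.12 -0.042 [208. 255.]
0.12 0 [197. 292.]
0.134 -0.056 [212. 231.]
0.134 -0.042 [209. 243.]
0.134 0 [198. 280.]
[208. 196.]
```

```bash
python3 - <<'E'
from h import *
s=r.grab_frame("side"); a=cv2.convertScaleAbs(s[180:260,245:310],alpha=1.5,beta=15); a=cv2.resize(a,(0,0),fx=7.4,fy=7.4,interpolation=2); cv2.imwrite("pics/c6.png",a); print(a.shape)
E
```

```text
(592, 481, 3)
```

View pics/c6.png

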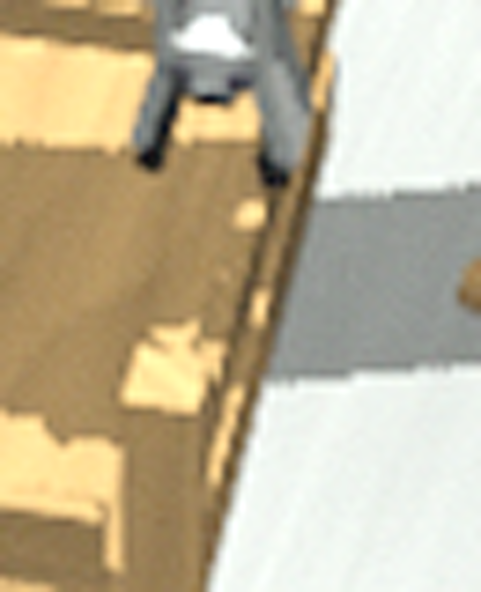

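```bash
python3 - <<'E'
from h import *
s=r.grab_frame("side"); y0,y1,x0,x1=170,280,235,310
a=cv2.convertScaleAbs(s[y0:y1,x0:x1],alpha=1.5,beta=15); a=cv2.resize(a,(0,0),fx=5.3,fy=5.3,interpolation=2); b=a.copy()
X=np.array([.994,.1097,0]);Y=np.array([-.1097,.994,0]);K=np.array([.5205,.0888,0])
P=lambda x,y,z: tuple(int(q) for q in (proj("side",K+X*x+Y*y+[0,0,z])-[x0,y0]+.5)*5.3)
for z,c in((.134,(0,0,255)),(.106,(255,0,0))):
    for x in(-.004,.004): cv2.line(b,P(x,-.26,z),P(x,0,z),c,1)
for x in(-.011,.011):
    for y in(0,.022): cv2.line(b,P(x,y,0),P(x,y,.16),(0,200,0),1)
cv2.imwrite("pics/c7.png",np.hstack([a,b])); print(a.shape)
E
```

```text
(583, 398, 3)
```

View pics/c7.png

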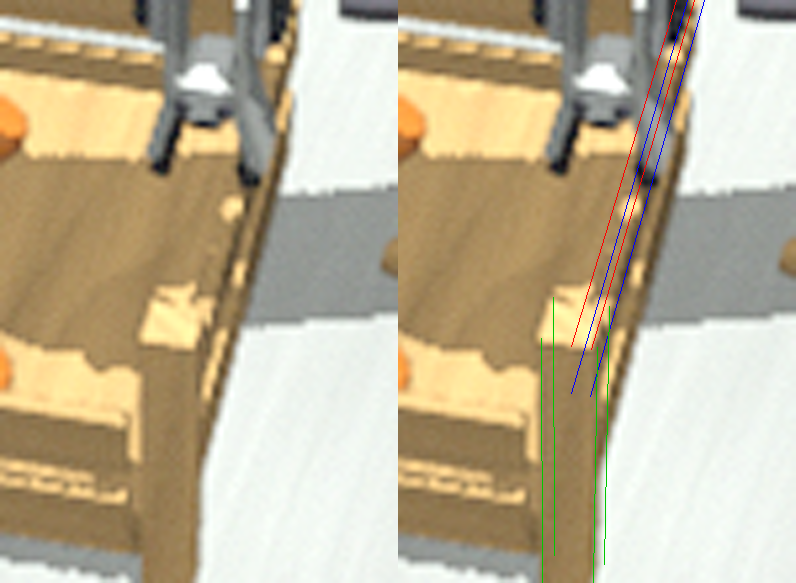

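The overlay puts the post right where I estimated it, and the clip is centred over the slat line to within about 2 mm. The slat looks low. I'll lower it and feel for the top.

>>> carry_out:
  targets: [0.025, 0.02, 0, -0.002, 0, 0, 0, 0.025, 0.04, 0, -0.002, 0, 0, 0, 0.025, 0.06, 0, -0.002, 0, 0, 0, 0.025, 0.07, 0, -0.002, 0, 0, 0, 0.025, 0.074, 0, -0.002, 0, 0, 0, 0.025, 0.074, 0, -0.002, 0, 0, 0]

```text
clock: 6.75
tcp_pos: [0.5283, 0.0335, 0.1708]
orientation: [1.129, 1.254, -1.128]
contact_force: [1.1, -0.1, -1.0]
grip_width: 0.0319
```

>>> carry_out:
  targets: [0.025, 0.002, 0, 0, 0, 0, 0, 0.025, 0.004, 0, 0, 0, 0, 0, 0.025, 0.004, 0, 0, 0, 0, 0]

```text
clock: 7.12
tcp_pos: [0.5283, 0.0335, 0.1669]
orientation: [1.129, 1.254, -1.128]
contact_force: [-0.6, -1.0, -1.3]
grip_width: 0.0316
```

>>> carry_out:
  targets: [0.025, 0.002, 0, 0, 0, 0, 0, 0.025, 0.005, 0, 0, 0, 0, 0, 0.025, 0.005, 0, 0, 0, 0, 0]

```text
clock: 7.5
tcp_pos: [0.528, 0.0334, 0.1615]
orientation: [1.129, 1.255, -1.129]
contact_force: [0.5, 0.3, -0.9]
grip_width: 0.0316
```

>>> carry_out:
  targets: [0.025, 0.002, 0, 0, 0, 0, 0, 0.025, 0.004, 0, 0, 0, 0, 0, 0.025, 0.004, 0, 0, 0, 0, 0]

```text
clock: 7.88
tcp_pos: [0.5279, 0.0334, 0.1573]
orientation: [1.129, 1.255, -1.129]
contact_force: [-0.3, 0.0, -1.3]
grip_width: 0.0315
```

>>> carry_out:
  targets: [0.025, 0.002, 0, 0, 0, 0, 0, 0.025, 0.004, 0, 0, 0, 0, 0, 0.025, 0.004, 0, 0, 0, 0, 0]

```text
clock: 8.25
tcp_pos: [0.5278, 0.0333, 0.1531]
orientation: [1.128, 1.255, -1.129]
contact_force: [-0.9, 0.9, -0.6]
grip_width: 0.0312
```

>>> carry_out:
  targets: [0.025, 0.002, 0, 0, 0, 0, 0, 0.025, 0.003, 0, 0, 0, 0, 0, 0.025, 0.003, 0, 0, 0, 0, 0]

```text
clock: 8.62
tcp_pos: [0.5277, 0.0333, 0.15]
orientation: [1.128, 1.255, -1.129]
contact_force: [-0.2, -0.1, -1.6]
grip_width: 0.0312
```

>>> carry_out:
  targets: [0.025, 0.002, 0, 0, 0, 0, 0, 0.025, 0.003, 0, 0, 0, 0, 0, 0.025, 0.003, 0, 0, 0, 0, 0]

```text
clock: 9.0
tcp_pos: [0.5276, 0.0333, 0.1468]
orientation: [1.128, 1.256, -1.13]
contact_force: [-0.2, -0.4, -0.7]
grip_width: 0.0316
```

>>> carry_out:
  targets: [0.025, 0.002, 0, 0, 0, 0, 0, 0.025, 0.003, 0, 0, 0, 0, 0, 0.025, 0.003, 0, 0, 0, 0, 0]

```text
clock: 9.38
tcp_pos: [0.5276, 0.0333, 0.1438]
orientation: [1.128, 1.256, -1.13]
contact_force: [0.3, 0.2, -2.0]
grip_width: 0.0318
```

>>> carry_out:
  targets: [0.025, 0.002, 0, 0, 0, 0, 0, 0.025, 0.003, 0, 0, 0, 0, 0, 0.025, 0.003, 0, 0, 0, 0, 0]

```text
clock: 9.75
tcp_pos: [0.5275, 0.0333, 0.1406]
orientation: [1.128, 1.256, -1.13]
contact_force: [-0.7, 0.1, -1.4]
grip_width: 0.0316
```

>>> carry_out:
  targets: [0.025, 0.0015, 0, 0, 0, 0, 0, 0.025, 0.002, 0, 0, 0, 0, 0, 0.025, 0.002, 0, 0, 0, 0, 0]

```text
clock: 10.12
tcp_pos: [0.5277, 0.0333, 0.1389]
orientation: [1.128, 1.256, -1.13]
contact_force: [-0.4, -0.2, 2.7]
grip_width: 0.0314
```

>>> carry_out:
  targets: [0.025, 0.001, 0, 0, 0, 0, 0, 0.025, 0.002, 0, 0, 0, 0, 0, 0.025, 0.002, 0, 0, 0, 0, 0]

```text
clock: 10.5
tcp_pos: [0.5277, 0.0333, 0.1371]
orientation: [1.128, 1.255, -1.13]
contact_force: [-3.0, -0.7, 5.3]
grip_width: 0.0316
```

```bash
python3 -c "
from h import *
rel((.5205+.1097*.024+.001,.0888-.994*.024,.137),6.3)"
```

```text
t 10.5 tcp [0.5277 0.0333 0.1371] yaw 6.19 down [ 0.001 -0.003 -1.   ] F [-2.97 -0.7   5.3 ] M [-0.11  0.48 -0.02] w 0.0316 q [ 0.23  0.4  -0.5   1.97  0.26  0.84 -0.31]
shift [ 0.     -0.0001 -0.0318] turn [-0.02  0.03 -0.01]
```

>>> carry_out:
  targets: [0.025, 0.0005, -0.0003, -0.003, 0, 0, 0, 0.025, 0.0005, -0.0003, -0.008, 0, 0, 0, 0.025, 0.0005, -0.0003, -0.014, 0, 0, 0, 0.025, 0.0005, -0.0003, -0.02, 0, 0, 0, 0.025, 0.0005, -0.0003, -0.025, 0, 0, 0, 0.025, 0.0005, -0.0003, -0.029, 0, 0, 0, 0.025, 0.0005, -0.0003, -0.03, 0, 0, 0]

```text
clock: 11.38
tcp_pos: [0.5253, 0.0618, 0.1371]
orientation: [1.128, 1.252, -1.13]
contact_force: [1.0, -4.2, 5.2]
grip_width: 0.0315
```

```bash
python3 -c "
from h import *
st()"
```

```text
t 11.38 tcp [0.5253 0.0618 0.1371] yaw 6.14 down [ 0.003 -0.004 -1.   ] F [ 1.01 -4.24  5.22] M [-1.02 -0.11  0.01] w 0.0315 q [ 0.18  0.4  -0.51  1.97  0.27  0.84 -0.37]
```

>>> carry_out:
  targets: [0.025, 0, 0, -0.0015, 0, 0, 0, 0.025, 0, 0, -0.003, 0, 0, 0, 0.025, 0, 0, -0.003, 0, 0, 0]

```text
clock: 11.75
tcp_pos: [0.5256, 0.0634, 0.1374]
orientation: [1.128, 1.25, -1.131]
contact_force: [-0.2, -3.4, 4.8]
grip_width: 0.0314
```

>>> carry_out:
  targets: [0.025, 0, 0, -0.001, 0, 0, 0, 0.025, 0, 0, -0.002, 0, 0, 0, 0.025, 0, 0, -0.002, 0, 0, 0]

```text
clock: 12.12
tcp_pos: [0.5259, 0.0647, 0.1376]
orientation: [1.128, 1.249, -1.131]
contact_force: [0.7, -3.7, 5.0]
grip_width: 0.0312
```

>>> carry_out:
  targets: [0.025, 0.0006, -0.0003, -0.0015, 0, 0, 0, 0.025, 0.0006, -0.0003, -0.003, 0, 0, 0, 0.025, 0.0006, -0.0003, -0.004, 0, 0, 0]

```text
clock: 12.5
tcp_pos: [0.5258, 0.068, 0.1373]
orientation: [1.129, 1.247, -1.131]
contact_force: [0.2, -4.9, 6.4]
grip_width: 0.0311
```

>>> carry_out:
  targets: [0.025, 0.0006, 0, -0.0015, 0, 0, 0, 0.025, 0.0006, 0, -0.003, 0, 0, 0, 0.025, 0.0006, 0, -0.003, 0, 0, 0]

```text
clock: 12.88
tcp_pos: [0.5261, 0.0706, 0.137]
orientation: [1.129, 1.246, -1.131]
contact_force: [1.1, -4.1, 6.7]
grip_width: 0.0316
```

```bash
python3 -c "
from h import *
st()"
```

```text
t 12.88 tcp [0.5261 0.0706 0.137 ] yaw 5.99 down [ 0.008 -0.008 -1.   ] F [ 1.09 -4.13  6.7 ] M [-0.9  -0.01  0.04] w 0.0316 q [ 0.16  0.4  -0.51  1.97  0.27  0.84 -0.4 ]
```

```bash
python3 -c "
from h import *
rel((.5235,.0725,.137),6.2)"
```

```text
t 12.88 tcp [0.5261 0.0706 0.137 ] yaw 5.99 down [ 0.008 -0.008 -1.   ] F [ 1.09 -4.13  6.7 ] M [-0.9  -0.01  0.04] w 0.0316 q [ 0.16  0.4  -0.51  1.97  0.27  0.84 -0.4 ]
shift [-0.     -0.0024 -0.0022] turn [-0.04  0.1  -0.08]
```

>>> carry_out:
  targets: [0.025, 0.0005, -0.0015, -0.001, 0, 0.1, -0.1, 0.025, 0.0005, -0.003, -0.002, 0, 0.1, -0.1, 0.025, 0.0005, -0.003, -0.003, 0, 0.1, -0.1, 0.025, 0.0005, -0.003, -0.003, 0, 0.1, -0.1]

```text
clock: 13.38
tcp_pos: [0.5245, 0.0723, 0.1372]
orientation: [1.132, 1.255, -1.132]
contact_force: [2.0, -3.6, 6.1]
grip_width: 0.0317
```

```bash
python3 -c "
from h import *
rel((.5233,.0735,.137),6.2)"
```

```text
t 13.38 tcp [0.5245 0.0723 0.1372] yaw 5.94 down [ 0.001 -0.001 -1.   ] F [ 1.97 -3.63  6.12] M [-1.27 -0.56 -0.02] w 0.0317 q [ 0.16  0.4  -0.51  1.96  0.26  0.84 -0.39]
shift [ 0.0002 -0.0011 -0.0013] turn [-0.05  0.01 -0.01]
```

>>> carry_out:
  targets: [0.025, 0.0005, -0.001, -0.0015, 0.05, 0, 0, 0.025, 0.0005, -0.001, -0.003, 0.05, 0, 0, 0.025, 0.0005, -0.001, -0.0035, 0.05, 0, 0]

```text
clock: 13.75
tcp_pos: [0.5244, 0.0725, 0.1372]
orientation: [1.135, 1.248, -1.138]
contact_force: [2.1, -11.3, 8.4]
grip_width: 0.0313
```

```bash
python3 - <<'E'
from h import *
s=r.grab_frame("side"); 
st()
y0,y1,x0,x1=170,270,225,305
a=cv2.convertScaleAbs(s[y0:y1,x0:x1],alpha=1.4,beta=15); a=cv2.resize(a,(0,0),fx=6,fy=6,interpolation=2); cv2.imwrite("pics/c8.png",a)
E
```

```text
t 13.8 tcp [0.5244 0.0725 0.1372] yaw 5.57 down [ 0.003 -0.005 -1.   ] F [  0.69 -10.93   8.23] M [-2.38 -0.29  0.07] w 0.0317 q [ 0.16  0.4  -0.51  1.97  0.27  0.84 -0.4 ]
```

View pics/c8.png

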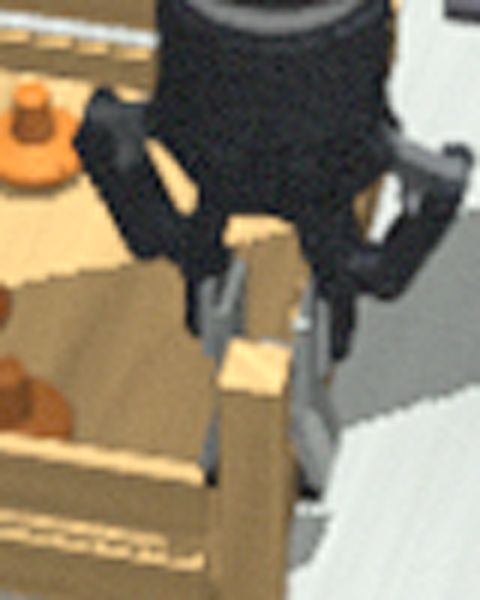

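Contact with the post shows: Fy went from -4 to -11 N with almost no travel, and the picture shows the clip right behind the post, with jaws either side of the slat at (212,470) and (310,490). Now I'll release gradually while keeping it pressed down.

>>> carry_out:
  targets: [0.034, 0.001, -0.0005, -0.001, 0.1, 0, 0, 0.036, 0.0015, -0.0005, -0.001, 0.1, 0, 0, 0.036, 0.0015, -0.0005, -0.001, 0.1, 0, 0]

```text
clock: 14.18
tcp_pos: [0.5247, 0.0727, 0.1364]
orientation: [1.142, 1.242, -1.144]
contact_force: [0.4, -5.0, 8.5]
grip_width: 0.0358
```

```bash
python3 -c "
from h import *
st()"
```

```text
t 14.18 tcp [0.5247 0.0727 0.1364] yaw 5.03 down [ 0.005 -0.006 -1.   ] F [ 0.4  -5.01  8.46] M [-1.03  0.11 -0.05] w 0.0358 q [ 0.15  0.4  -0.51  1.97  0.27  0.84 -0.41]
```

>>> carry_out:
  targets: [0.038, 0.0007, -0.0005, -0.0008, -0.2, 0.05, -0.05, 0.04, 0.0014, -0.0008, -0.0008, -0.2, 0.05, -0.05, 0.04, 0.0014, -0.0008, -0.0008, -0.2, 0.05, -0.05]

```text
clock: 14.55
tcp_pos: [0.5248, 0.073, 0.1355]
orientation: [1.131, 1.254, -1.131]
contact_force: [1.3, -3.5, 6.5]
grip_width: 0.04
```

```bash
python3 -c "
from h import *
st()"
```

```text
t 14.55 tcp [0.5248 0.073  0.1355] yaw 6.0 down [ 0.002 -0.002 -1.   ] F [ 1.32 -3.5   6.53] M [-0.92 -0.26 -0.04] w 0.04 q [ 0.16  0.41 -0.51  1.96  0.27  0.84 -0.39]
```

>>> carry_out:
  targets: [0.04, 0.001, -0.0008, -0.0008, 0, 0, 0, 0.042, 0.002, -0.0008, -0.0008, 0, 0, 0, 0.043, 0.0025, -0.0008, -0.0008, 0, 0, 0]

```text
clock: 14.92
tcp_pos: [0.5249, 0.073, 0.1337]
orientation: [1.132, 1.252, -1.131]
contact_force: [0.1, -5.8, 10.2]
grip_width: 0.0428
```

```bash
python3 -c "
from h import *
st()"
```

```text
t 14.93 tcp [0.5249 0.073  0.1337] yaw 5.95 down [ 0.003 -0.002 -1.   ] F [ 0.07 -5.84 10.19] M [-1.15  0.15  0.01] w 0.0428 q [ 0.16  0.41 -0.51  1.97  0.27  0.83 -0.4 ]
```

>>> carry_out:
  targets: [0.0445, 0.0006, -0.0005, -0.0005, -0.05, 0, 0, 0.046, 0.0012, -0.0005, -0.0005, -0.05, 0, 0, 0.046, 0.0012, -0.0005, -0.0005, -0.05, 0, 0]

```text
clock: 15.3
tcp_pos: [0.5249, 0.073, 0.1329]
orientation: [1.129, 1.253, -1.128]
contact_force: [-0.9, -3.9, 8.4]
grip_width: 0.0461
```

```bash
python3 -c "
from h import *
st()"
```

```text
t 15.3 tcp [0.5249 0.073  0.1329] yaw 6.18 down [ 0.004 -0.003 -1.   ] F [-0.9  -3.94  8.38] M [-0.96  0.13 -0.02] w 0.0461 q [ 0.16  0.41 -0.51  1.97  0.27  0.83 -0.4 ]
```

>>> carry_out:
  targets: [0.0475, 0.0009, 0, -0.0005, 0, 0, 0, 0.049, 0.0017, 0, -0.0005, 0, 0, 0, 0.049, 0.0017, 0, -0.0005, 0, 0, 0]

```text
clock: 15.68
tcp_pos: [0.525, 0.073, 0.1316]
orientation: [1.129, 1.252, -1.129]
contact_force: [-1.2, -5.1, 9.4]
grip_width: 0.0488
```

```bash
python3 -c "
from h import *
st()"
```

```text
t 15.68 tcp [0.525  0.073  0.1316] yaw 6.15 down [ 0.004 -0.004 -1.   ] F [-1.17 -5.06  9.39] M [-1.01  0.33 -0.01] w 0.0488 q [ 0.16  0.41 -0.51  1.97  0.27  0.83 -0.4 ]
```

>>> carry_out:
  targets: [0.0505, 0.0009, -0.0003, -0.0003, 0, 0.05, -0.05, 0.052, 0.0016, -0.0003, -0.0003, 0, 0.05, -0.05, 0.052, 0.0016, -0.0003, -0.0003, 0, 0.05, -0.05]

```text
clock: 16.05
tcp_pos: [0.525, 0.073, 0.1304]
orientation: [1.13, 1.258, -1.13]
contact_force: [-1.5, -4.8, 7.5]
grip_width: 0.0519
```

```bash
python3 -c "
from h import *
st()"
```

```text
t 16.05 tcp [0.525  0.073  0.1304] yaw 6.13 down [-0. -0. -1.] F [-1.53 -4.83  7.48] M [-0.82  0.28 -0.05] w 0.0519 q [ 0.16  0.41 -0.51  1.97  0.27  0.83 -0.39]
```

>>> carry_out:
  targets: [0.0535, 0.0012, -0.0003, -0.0003, 0, 0, 0, 0.0545, 0.002, -0.0003, -0.0003, 0, 0, 0, 0.0545, 0.002, -0.0003, -0.0003, 0, 0, 0]

```text
clock: 16.42
tcp_pos: [0.525, 0.0731, 0.1289]
orientation: [1.13, 1.257, -1.13]
contact_force: [-1.6, -3.9, 9.9]
grip_width: 0.0544
```

```bash
python3 -c "
from h import *
st()"
```

```text
t 16.43 tcp [0.525  0.0731 0.1289] yaw 6.12 down [ 0. -0. -1.] F [-1.61 -3.91  9.87] M [-0.91  0.38  0.03] w 0.0544 q [ 0.16  0.41 -0.51  1.97  0.27  0.82 -0.4 ]
```

>>> carry_out:
  targets: [0.0555, 0.0006, 0, 0, 0, 0, 0, 0.057, 0.0012, 0, 0, 0, 0, 0, 0.057, 0.0012, 0, 0, 0, 0, 0]

```text
clock: 16.8
tcp_pos: [0.5251, 0.0734, 0.1278]
orientation: [1.13, 1.257, -1.129]
contact_force: [0.5, -2.0, 5.0]
grip_width: 0.0572
```

```bash
python3 -c "
from h import *
st()"
```

```text
t 16.8 tcp [0.5251 0.0734 0.1278] yaw 6.13 down [ 0.001  0.    -1.   ] F [ 0.54 -1.99  5.  ] M [-0.49 -0.01  0.04] w 0.0572 q [ 0.16  0.42 -0.51  1.97  0.27  0.82 -0.4 ]
```

>>> carry_out:
  targets: [0.062, 0.001, 0, 0, 0, 0, 0, 0.07, 0.001, 0, 0, 0, 0, 0, 0.085, 0, 0, 0, 0, 0, 0, 0.085, 0, 0, 0, 0, 0, 0]

```text
clock: 17.3
tcp_pos: [0.5251, 0.0736, 0.1278]
orientation: [1.131, 1.258, -1.129]
contact_force: [-0.7, -0.6, -0.9]
grip_width: 0.0849
```

```bash
python3 -c "
from h import *
st()"
```

```text
t 17.3 tcp [0.5251 0.0736 0.1278] yaw 6.14 down [ 0.001  0.    -1.   ] F [-0.66 -0.59 -0.91] M [0.03 0.02 0.04] w 0.0849 q [ 0.16  0.42 -0.51  1.97  0.27  0.82 -0.4 ]
```

>>> carry_out:
  targets: [0.085, -0.01, 0, 0, 0, 0, 0, 0.085, -0.04, 0, 0, 0, 0, 0, 0.085, -0.08, 0, 0, 0, 0, 0, 0.085, -0.13, 0, 0, 0, 0, 0, 0.085, -0.15, -0.02, 0.04, 0, 0, 0, 0.085, -0.15, -0.03, 0.09, 0, 0, 0, 0.085, -0.15, -0.04, 0.14, 0, 0, 0, 0.085, -0.15, -0.05, 0.18, 0, 0, 0, 0.085, -0.15, -0.05, 0.2, 0, 0, 0, 0.085, -0.15, -0.05, 0.2, 0, 0, 0]

```text
clock: 18.55
tcp_pos: [0.497, -0.1311, 0.2779]
orientation: [1.132, 1.257, -1.13]
contact_force: [-0.3, 1.1, 0.5]
grip_width: 0.085
```

```bash
python3 - <<'E'
from h import *
s=r.grab_frame("side");t=r.grab_frame("top"); st()
a=cv2.convertScaleAbs(cv2.resize(s[160:280,215:300],(396,559),interpolation=2),alpha=1.3,beta=10);b=cv2.convertScaleAbs(cv2.resize(t[165:245,190:270],(400,400),interpolation=2),alpha=1.3,beta=10)
im=np.zeros((559,796,3),np.uint8);im[:,:396]=a;im[:400,396:]=b
cv2.imwrite("pics/c9.png",im)
E
```

```text
t 18.65 tcp [ 0.4971 -0.1287  0.2778] yaw 6.27 down [ 0.001  0.001 -1.   ] F [1.12 0.62 0.04] M [-0.02  0.01 -0.02] w 0.0847 q [ 0.52  0.2  -0.44  1.86  0.09  1.11  0.15]
```

View pics/c9.png

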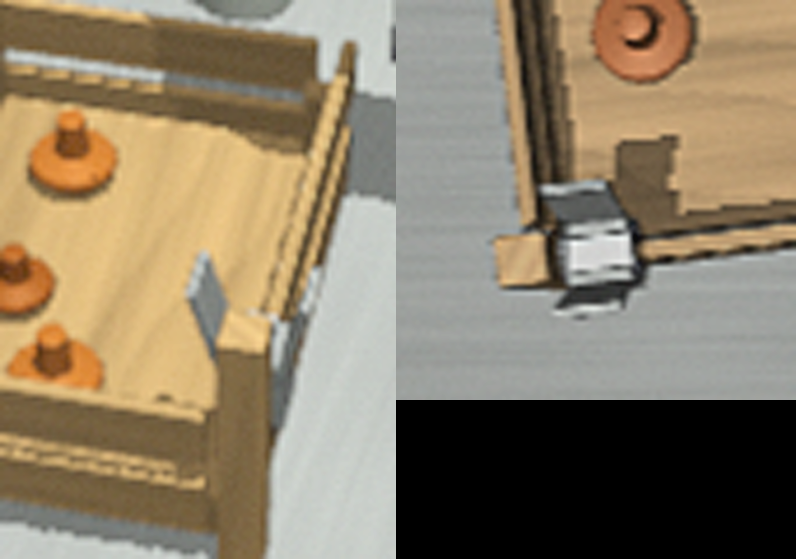

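```bash
python3 - <<'E'
from h import *
K=np.array([.5205,.0888]);Y=np.array([-.1097,.994]);X=np.array([.994,.1097])
for n,u,v,z in(("bridge L",555,257,.126),("bridge R",635,252,.126),("top inner L",543,187,.164),("inner R",605,183,.164),("outer L",558,315,.164),("outer R",625,302,.164)):
    p=onz("top",190+(u-396)/5,165+v/5,z)[:2]; print(n,"along",((p-K)@Y).round(4),"across",((p-K)@X).round(4))
print("handle top tri",tri((215+205/4.66,160+255/4.66),(190+(543-396)/5,165+187/5)))
E
```

```text
bridge L along 0.0027 across 0.0011
bridge R along -0.0326 across -0.0009
top inner L along -0.0021 across 0.0293
inner R along -0.0283 across 0.0278
outer L along -0.0024 across -0.0251
outer R along -0.0311 across -0.023
handle top tri [0.54616316 0.08574014 0.18343383]
```

```bash
python3 - <<'E'
from h import *
K=np.array([.5205,.0888]);Y=np.array([-.1097,.994]);X=np.array([.994,.1097])
for z in(.16,.164,.168):
  for y in(-.002,-.03):
    p=K+X*.0285+Y*y; q=proj("side",(*p,z)); print(z,y,((q-[215,160])*4.66).round())
E
```

```text
0.16 -0.002 [190. 297.]
0.16 -0.03 [205. 253.]
0.164 -0.002 [190. 290.]
0.164 -0.03 [205. 247.]
0.168 -0.002 [190. 284.]
0.168 -0.03 [205. 241.]
```

```bash
python3 -c "
from h import *
st(); print(r.hand_in())"
```

```text
t 18.65 tcp [ 0.4971 -0.1287  0.2778] yaw 6.27 down [ 0.001  0.001 -1.   ] F [1.12 0.62 0.04] M [-0.02  0.01 -0.02] w 0.0847 q [ 0.52  0.2  -0.44  1.86  0.09  1.11  0.15]
the job is handed in; nothing more can be done
None
```

I took the smallest clip off the parking plate, fitted it on the front slat and slid it against the left post. I then let it go in small steps while pressing down, and handed in at 18.7 s; no verdict was reported.

**Forces:**
- **Slat:** I felt the slat's top at its low end, at about 107 mm. Pressing down read 6.5–10 N through most of the release; the pad force was about 1 N more, since the clip's weight offsets the reading. The reading dropped to 5 N in the last step, as the jaws took hold.
- **Post:** Touching it showed as a sideways jump from about 4 to 11 N, so roughly 7 N on the post itself.

**Last checks:**
- **Position:** In the last pictures the clip stands upright on the slat with the robot clear. The handles' middle is about 15.5 mm from the post face, against 16 mm for contact. Across the slat it is centred to about 2 mm.
- **Pad:** The handle tops came out at about 161 mm, which puts the pad about 4 mm or more in. I could not see the pad or measure its force after letting go.
- **Disagreement:** My first triangulated handle-top height was 183 mm. I had matched two different corners; reprojecting the right ones agreed with 161 mm.
- **Other things:** I touched nothing else. I did not compare before and after pictures of the whole scene.

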